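Clamp the lure mould in the ratchet press

TASK

Put the closed aluminium lure mould upright in the channel of the small grey press, slide it gently under the bridge until it rests fully home against the end stop, then tighten the black knob clockwise until its clutch slips and clicks. Stop within a few clicks, do not push down on the knob while tightening, and leave the other things on the bench alone.

Things in the scene. Friction and masses are not known exactly. Their poses are not given: they have to be found in the camera images.
- mould: closed two-part mould: plain aluminium block 110 (its x) x 36 (y) x 32 mm (z), 0.2 to 0.4 kg, dark parting line at half height, a brass nipple on one end (under 1 mm proud). Loose, lying flat on the bench. Origin: centre of its underside. Either end may go first.
- press: fixed grey bench press. Origin: on the knob's vertical axis, at bench level; x runs along the channel from its open front to the end stop. Base plate x -175 to +47, y -65 to +65 mm, its top (channel floor) 12 mm up. Fences 8 mm thick, 6 mm above the floor, x -175 to +35; channel 41 mm wide. Bridge at x -14 to +14: posts 16 mm wide at y +-48, beam 68 to 84 mm above the bench, 112 mm long in y
- stop: steel end stop, across the channel: its front face is at press x +35 mm, from 12 to 36 mm above the bench. Fixed; the origin coincides with the press's. It should not take more than about 50 N.
- seat (a point): point on the channel floor (press x -20 mm, z 12 mm) where the mould's origin lies when it is fully home against the stop; axes as the press. The mould's near end is then at press x -75 mm.
- entry (a point): point on the channel floor (press x -85 mm, z 12 mm) where the mould's origin can be set down from above, 16 mm short of the bridge; from there it is slid along +x. Axes as the press
- ram: round steel pressure pad, 26 mm wide, under the bridge on the knob's axis. Origin: centre of its underside, 46 to 50.5 mm above the bench at the start (a mould in the channel tops out at 44). It does not turn; it sinks 2.5 mm per radian of the screw, so 0.8 to 2.6 rad bring it onto the mould. The clutch gives about 64 N on the mould; over 115 N spoils it
- knob_grip (a point): middle of the black knob's bar grip, on its vertical axis; turns with it. Bar 42 mm long (this x), 14 thick (y), from 21 mm below this point to 13 above; round flange 42 mm wide below, underside 30 mm down. Clockwise from above tightens; it sinks 2.5 mm/rad until the pad meets the mould, then slips without sinking. Starts 118 to 123 mm above the bench; the screw stays put when let go
- knob (a joint): angle by which the knob has slipped on its screw (rad, 0 at the start, clockwise grows); a click is 0.25 rad. The free screw turns at 0.20 N m; the clutch slips at 0.36 N m, felt as a drag that grows no further (no sound), or by following it down: the push back on the fingers then grows. Gripped hard (over 50 N) and held up while it should sink, it slips too early; pushed down, it overloads the pad
- can: bystander, loose: black drinks can with a copper band, 66 mm wide, 115 mm tall; origin at the centre of its underside
- glue: bystander, loose: white glue bottle, 28 mm wide, 90 mm tall; origin at the centre of its underside
- spool_a: bystander, loose: white thread spool, 32 mm wide, 30 mm tall; origin at the centre of its underside
- spool_b: bystander, loose: wooden thread spool, 32 mm wide, 30 mm tall; origin at the centre of its underside
- scissors: bystander, loose: small steel scissors lying flat, 120 mm long; origin at the centre of its underside
- hooktin: bystander, loose: flat round hook tin, 62 mm wide, 19 mm tall; origin at the centre of its underside
- flybox: bystander, loose: grey fly box, 70 x 100 x 24 mm; origin at the centre of its underside
Not all that is in view belongs to the job. What is shaped like the mould but orange is not meant.

How it is judged:
By the outcome, as a careful person would: the job done as asked, in the order asked, and still so for the second after the job is handed in, with the robot touching nothing.
It also fails if it takes over 72 s, if anything falls off the work surface, if the arm or the gripper's body presses on something with over 40 N, if the wrist force passes 120 N, or if a joint passes its speed limit or range.

ROBOT

A 6-joint arm with a two-finger parallel gripper is mounted at the origin on the work surface. World frame = base frame: x ahead of the robot, y to its left, z up, the work surface at z = 0. Lengths are in mm, angles in rad, forces in N, time in s.
With the tool pointing down it reaches from about 275 to 750 mm from the base axis. Payload 10.2 kg.
Tool frame: the origin (TCP) lies midway between the tips of the shut fingers; the grasp point (between the pads) lies grasp_offset behind it (grasp_offset is the distance from the TCP to the grasp point, in mm); x points along the fingers, z is the direction in which the jaws open and shut, and the axes are right-handed (so a half turn about x gives the same grasp; the last joint's range is limited). The gripper opens to 85 mm and grips with 20 to 120 N. Pads are 22 mm wide; open, the fingers measure 114 mm over their backs; the gripper's body (76 mm by 85 mm) begins 54 mm behind the grasp point. The pads swing forward as they close: fully open they stand 13 mm farther back than shut.
Start: joints at [-1.404, 0.313, 1.498, -0, 1.331, -0.223], TCP at [199.49, -485.628, 231.294] pointing down, gripper open.
Joint ranges: [-2.94, 2.94], [-0.97, 2.17], [0.19, 2.56], [-1.23, 4.37], [0.02, 3.11], [-2.88, 2.88]. Speed limits (rad/s): [2.39, 2.39, 3.01, 3.14, 3.14, 3.14].

INTERFACE

Orientations are given as a unit quaternion [w, x, y, z].
In Python, from rig import sense, capture, calibration, finish_job, grasp_offset gives the robot as it stands.
- The arm moves only by the shell command python3 -m jog 'ROWS' [FORCE]. ROWS is JSON, a list of rows, each an object with "linear": the shift along the tool's x, y, z scaled (see below), a list of three; "rotation": the turn, a rotation vector about the tool's x, y, z scaled (see below), a list of three; "grip": the finger opening in mm, from 0 to 85.4. A call has 1 to 20 rows; each row is the pose to reach, as a shift and turn from the pose measured when the call began, along the tool's axes at that moment; what a row does not reach only later rows make up. The controller multiplies each number of a shift by 0.3 m and each number of a turn by 0.5 rad. A row lasts 1/12 s, in which the tool goes at most 41.7 mm and 7.16 degrees, less where a joint would pass 70% of its speed; a pose out of reach is approached as far as the arm can. A call with a number of a shift or a turn outside -1 to 1 is refused whole. A call with a gripper value outside its range is refused whole. The fingers move at their own pace and stop on an object; FORCE is the grip in N (left out, the last holds). Time passes only in rows, so rows that repeat a pose let the fingers close. It gives the time, the measured TCP pose, the force and the opening at its end, in the units of the state.
- sense(): the state, without advancing time (a new reading comes with each control period).
- capture(name): name is "scene" or "side" or "wrist"; returns (picture, depth): 384x512x3 uint8, red, green, blue; 384x512 float32, mm along the optical axis (not along the pixel's ray), 0 where there is no reading.
- calibration(name): a dict with "intrinsics" (3x3 intrinsics, pixels), "world_from_camera" (4x4, takes a point from camera to world coordinates). Camera axes: x right, y up, looking along -z (the intrinsics and any distortion apply to the point x, -y, -z); pixel columns grow to the right and rows downward; lengths in mm; the calibration is good to about 2 mm. A picture is of the moment at which its call begins: read the wrist's pose just before it. calibration takes no time and is no camera call; for the wrist camera it gives the pose at the moment of the call.
- finish_job(): hands the job in, once; it reports no verdict.
The state is a dict: "time_s": time; "joints": joint angles; "dq": joint speeds; "tau": joint torques, N m; "eef_pos": TCP position; "ee_rot": TCP orientation; "force": force on the tool from outside, world axes, zero at the start; "wrist_torque": the same for the moment, N m; "grip_width": opening from 0.0 (shut) to 1.0 (fully open).
Only numpy, scipy, OpenCV 4.12 (cv2) and the standard library are available. Lean on these libraries where they do the work, as an engineer would, in place of code of your own. Each camera call takes 0.05 s, during which the arm holds its last target.

## Working session

There is one attempt and no reset: what is moved stays moved. The work goes in short steps, Python scripts to look and compute and a shell command to move; the robot and the scene stay as the last step left them, time stands still between calls to the robot, and variables do not carry over. Pictures are saved under pics/ and viewed, and the job is handed in when it is done.

```bash
ls; mkdir -p pics; python3 - <<'E'
from rig import *
import cv2,json
s=sense();print(s);print(grasp_offset)
for n in ["scene","side","wrist"]:
    c=calibration(n);print(n,c)
    p,d=capture(n);cv2.imwrite(f"pics/{n}0.png",p[:,:,::-1])
    import numpy as np;np.save(f"/tmp/{n}0.npy",d)
E
```

```text
pics
{'time_s': 0.0, 'joints': array([-1.40438435e+00,  3.13485901e-01,  1.49844225e+00, -2.02495814e-05,
        1.33098842e+00, -2.23411787e-01]), 'dq': array([-0.00115996, -0.00061242, -0.00164932,  0.00072107, -0.00079005,
        0.00221786]), 'tau': array([ 9.68833738e-04, -4.12261963e+01, -2.59747320e+01, -1.49084399e-04,
        4.06236053e-03,  4.19962612e-05]), 'eef_pos': array([ 199.44808877, -485.36233056,  230.71475811]), 'ee_rot': array([ 0.58704677,  0.39402633,  0.5876997 , -0.39335532]), 'force': array([-0.36366707, -0.07933836,  0.17586855]), 'wrist_torque': array([ 0.01725362, -0.00739827, -0.01984166]), 'grip_width': 1.0022245222025503}
18.700000000000003
scene {'intrinsics': array([[406.78418299,   0.        , 255.23919807],
       [  0.        , 406.78418299, 194.14563397],
       [  0.        ,   0.        ,   1.        ]]), 'world_from_camera': array([[ 5.67552460e-01, -6.55504869e-01,  4.98194311e-01,
         1.04877777e+03],
       [ 8.23252067e-01,  4.60516731e-01, -3.31934293e-01,
        -4.12081409e+02],
       [-1.18422697e-02,  5.98529621e-01,  8.0101
[... 499 characters left out ...]
.91426266e-02,  6.62348046e-01,  7.48951685e-01,
         1.11728109e+03],
       [ 0.00000000e+00,  0.00000000e+00,  0.00000000e+00,
         1.00000000e+00]])}
wrist {'intrinsics': array([[322.03039125,   0.        , 260.72918794],
       [  0.        , 322.03039125, 191.70006866],
       [  0.        ,   0.        ,   1.        ]]), 'world_from_camera': array([[ 3.79619609e-01,  8.76601104e-01,  2.95735451e-01,
         2.74831155e+02],
       [-9.25141882e-01,  3.60117234e-01,  1.20116929e-01,
        -4.54916458e+02],
       [-1.20480003e-03, -3.19195994e-01,  9.47687958e-01,
         3.73453587e+02],
       [ 0.00000000e+00,  0.00000000e+00,  0.00000000e+00,
         1.00000000e+00]])}
```

View pics/scene0.png

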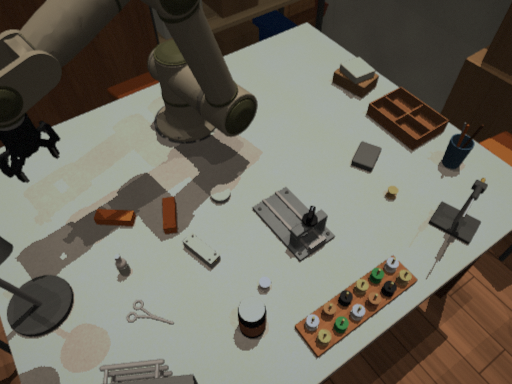

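View pics/side0.png

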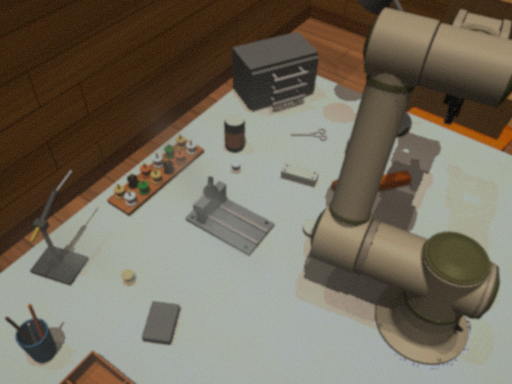

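View pics/wrist0.png

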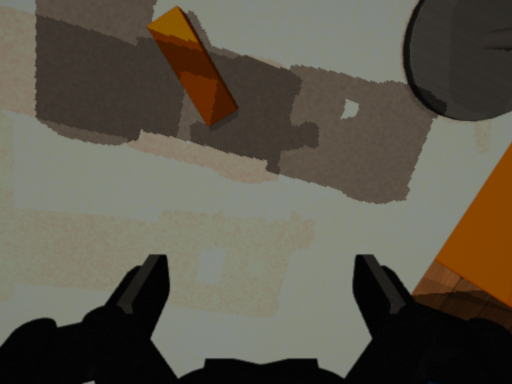

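The scene view shows the silver mould at about (201,249), the press at (295,222) with its knob at (312,213), the can at (252,317), the small white spool at (264,284), and orange decoys at (115,217) and (169,214). The side view shows the mould at (300,175) and the press at (230,215). I'll enlarge both.

```bash
python3 - <<'E'
import cv2,numpy as np
a=cv2.imread("pics/scene0.png");b=cv2.imread("pics/side0.png")
c=cv2.resize(a[170:270,170:350],None,fx=4.4,fy=4.4,interpolation=cv2.INTER_CUBIC)
cv2.imwrite("pics/z1.png",c)
c=cv2.resize(b[140:260,170:340],None,fx=4.5,fy=4.5,interpolation=cv2.INTER_CUBIC)
cv2.imwrite("pics/z2.png",c)
E
cat > h.py <<'E'
import numpy as np
from rig import *
def ray(n,u,v,cal=None):
    c=cal or calibration(n);K=c["intrinsics"];T=c["world_from_camera"]
    d=np.array([(u-K[0,2])/K[0,0],-(v-K[1,2])/K[1,1],-1.]);return T[:3,3],T[:3,:3]@d
def onz(n,u,v,z,cal=None):
    o,d=ray(n,u,v,cal);return o+d*(z-o[2])/d[2]
def proj(n,p,cal=None):
    c=cal or calibration(n);K=c["intrinsics"];T=c["world_from_camera"]
    q=T[:3,:3].T@(np.asarray(p,float)-T[:3,3]);return K[0,2]+K[0,0]*q[0]/-q[2],K[1,2]+K[1,1]*q[1]/q[2]
E
```

```text
(no output)
```

View pics/z1.png

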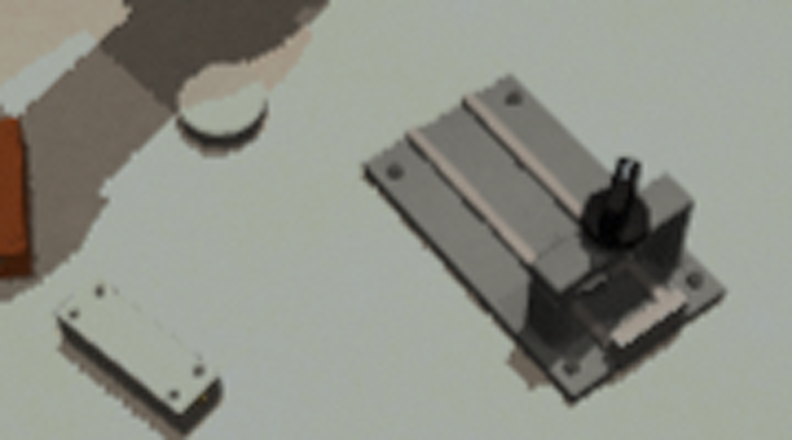

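View pics/z2.png

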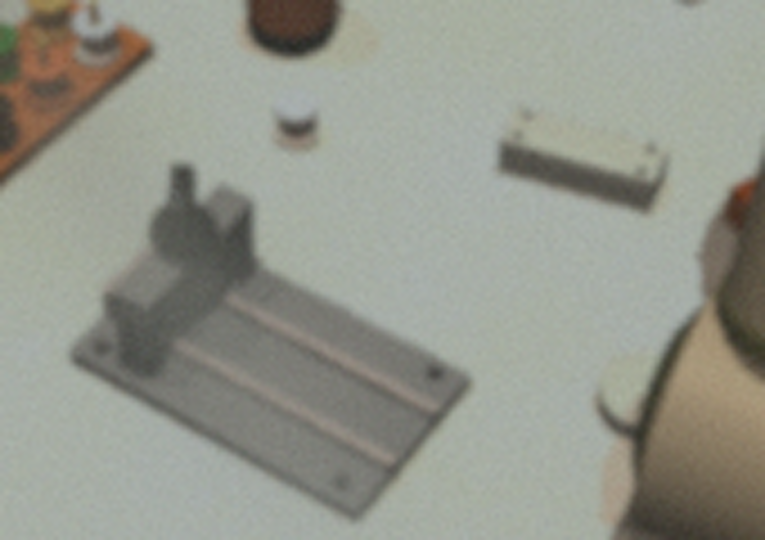

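Enlarged, the base plate's corners in z1 are near (365,165), (512,75), (725,292) and (572,400). The mould's top corners are near (58,315), (98,283), (220,377) and (182,413). Now to cast these.

```bash
python3 - <<'E'
from h import *
np.set_printoptions(precision=1,suppress=True)
def z1(u,v): return (u+.5)/4.4-.5+170,(v+.5)/4.4-.5+170
def z2(u,v): return (u+.5)/4.5-.5+170,(v+.5)/4.5-.5+140
for nm,f,n,L,z in [("press scene",z1,"scene",[(363,167),(512,75),(725,292),(572,402)],12),
 ("press side",z2,"side",[(468,380),(354,520),(72,353),(190,240)],12),
 ("mould scene",z1,"scene",[(56,315),(98,281),(221,377),(182,413)],32),
 ("mould side",z2,"side",[(500,145),(528,108),(668,148),(645,185)],32)]:
    P=np.array([onz(n,*f(*p),z) for p in L]);print(nm);print(P[:,:2])
    print("c",P.mean(0)[:2],"sides",[round(float(np.linalg.norm(P[i]-P[(i+1)%4])),1) for i in range(4)])
    for i in range(4):
        e=P[(i+1)%4]-P[i]; print(round(float(np.degrees(np.arctan2(e[1],e[0]))),1),end=" ")
    print()
for n,u,v in [("scene",)+z1(620,165),("side",)+z2(182,168)]: print(n,onz(n,u,v,132))
E
```

```text
press scene
[[464.4 -34.9]
 [459.4  95.6]
 [679.4 100.8]
 [684.9 -28.9]]
c [572.   33.2] sides [130.6, 220.0, 129.8, 220.7]
92.2 1.3 -87.5 -178.4 
press side
[[459.3 -28.3]
 [454.  101.4]
 [673.5 103.7]
 [674.3 -16.7]]
c [565.3  40. ] sides [129.8, 219.5, 120.3, 215.3]
92.3 0.6 -89.6 -176.9 
mould scene
[[ 458.8 -264.5]
 [ 452.2 -230.6]
 [ 555.7 -202.3]
 [ 563.  -234.5]]
c [ 507.4 -232.9] sides [34.6, 107.3, 33.0, 108.4]
101.1 15.3 -77.2 -163.9 
mould side
[[ 548.3 -197. ]
 [ 552.6 -238.6]
 [ 455.  -263.3]
 [ 449.5 -224. ]]
c [ 501.3 -230.7] sides [41.8, 100.7, 39.7, 102.4]
-84.1 -165.8 97.9 15.3 
scene [621.6  46.1 132. ]
side [643.2  22.2 132. ]
```

The two cameras differ by about 6 mm, so I'll refine with the wrist camera. First I need the tool axes and a helper that works out the moves.

```bash
cat >> h.py <<'E'
from scipy.spatial.transform import Rotation as Ro
def pose():
    s=sense();q=s["ee_rot"];return s["eef_pos"],Ro.from_quat([q[1],q[2],q[3],q[0]]).as_matrix(),s
def down(yaw): # jaw axis z at angle yaw(rad) in the world, x down
    z=np.array([np.cos(yaw),np.sin(yaw),0]);x=np.array([0,0,-1.]);return np.column_stack([x,np.cross(z,x),z])
def rel(p,R):
    p0,R0,s=pose()
    l=R0.T@(np.asarray(p)-p0)/300; r=Ro.from_matrix(R0.T@R).as_rotvec()/.5
    print("lin",np.round(l,4),"rot",np.round(r,4),"rows>=",int(np.ceil(max(np.linalg.norm(l)*300/41.7,np.linalg.norm(r)*.5/.125))))
E
python3 - <<'E'
from h import *
np.set_printoptions(precision=3,suppress=True)
p,R,s=pose();print(p);print(R);print("jaw yaw",np.degrees(np.arctan2(R[1,2],R[0,2])))
T=calibration("wrist")["world_from_camera"];print("cam in tool",R.T@(T[:3,3]-p));
# mould at (505,-232) yaw 15 -> jaw yaw 105
for y in (105,-75):
    print(y);rel([430,-250,240],down(np.radians(y)))
E
```

```text
[ 199.454 -485.44   230.883]
[[-0.     0.925  0.38 ]
 [ 0.001  0.38  -0.925]
 [-1.     0.    -0.001]]
jaw yaw -67.6650490370953
cam in tool [-142.633   81.345    0.293]
105
lin [-0.03   1.009 -0.434] rot [-6.027  0.    -0.003] rows>= 25
-75
lin [-0.03   1.009 -0.434] rot [ 0.256 -0.002 -0.   ] rows>= 8
```

```bash
python3 - <<'E'
from h import *
rel([350,-360,240],down(np.radians(-75)))
E
python3 -m jog '[{"linear":[-0.03,0.62,0.07],"rotation":[0.256,0,0],"grip":85},{"linear":[-0.03,0.62,0.07],"rotation":[0.256,0,0],"grip":85},{"linear":[-0.03,0.62,0.07],"rotation":[0.256,0,0],"grip":85},{"linear":[-0.03,0.62,0.07],"rotation":[0.256,0,0],"grip":85},{"linear":[-0.03,0.62,0.07],"rotation":[0.256,0,0],"grip":85},{"linear":[-0.03,0.62,0.07],"rotation":[0.256,0,0],"grip":85}]'
python3 - <<'E'
from h import *
rel([495,-235,240],down(np.radians(-75)))
E
```

```text
lin [-0.0301  0.6231 -0.1961] rot [ 2.56e-01 -1.90e-03 -2.00e-04] rows>= 5
time_s: 0.65
eef_pos: [383.4, -432.2, 239.6]
ee_rot: [0.562, 0.43, 0.562, -0.429]
force: [-0.6, -0.7, -1.1]
grip_width: 0.994
lin [-1.000e-04  5.320e-01 -5.359e-01] rot [ 0.0097 -0.0026 -0.0022] rows>= 6
```

```bash

python3 -m jog '[{"linear":[0,0.13,-0.13],"rotation":[0,0,0],"grip":85},{"linear":[0,0.26,-0.26],"rotation":[0,0,0],"grip":85},{"linear":[0,0.39,-0.39],"rotation":[0,0,0],"grip":85},{"linear":[0,0.532,-0.536],"rotation":[0.01,0,0],"grip":85},{"linear":[0,0.532,-0.536],"rotation":[0.01,0,0],"grip":85},{"linear":[0,0.532,-0.536],"rotation":[0.01,0,0],"grip":85},{"linear":[0,0.532,-0.536],"rotation":[0.01,0,0],"grip":85},{"linear":[0,0.532,-0.536],"rotation":[0.01,0,0],"grip":85}]'
python3 - <<'E'
from h import *
import cv2,pickle
cal=calibration("wrist");p,d=capture("wrist");pickle.dump((cal,p,d),open("/tmp/m1.pkl","wb"))
cv2.imwrite("pics/m1.png",p[:,:,::-1])
E
```

```text
time_s: 1.32
eef_pos: [495.0, -234.5, 239.8]
ee_rot: [0.561, 0.431, 0.562, -0.43]
force: [-0.6, -0.7, 0.3]
grip_width: 0.995
```

View pics/m1.png

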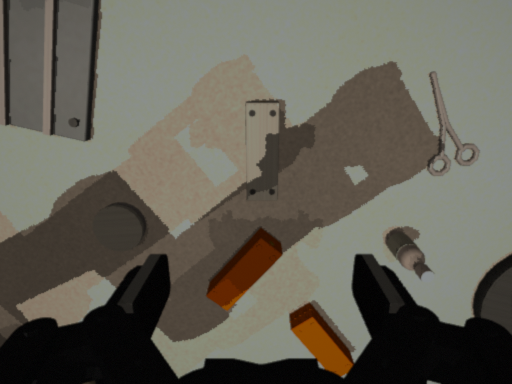

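The wrist view shows the mould at (263,150), with top corners near (246,101), (280,101), (279,199) and (247,199). The orange decoys are nearer the robot at (245,268) and (320,338). The press corner is at the upper left.

```bash
python3 - <<'E'
from h import *
import cv2,pickle
np.set_printoptions(precision=1,suppress=True)
cal,p,d=pickle.load(open("/tmp/m1.pkl","rb"))
cv2.imwrite("pics/m1z.png",cv2.resize(p[85:215,215:315,::-1],None,fx=4.5,fy=4.5,interpolation=cv2.INTER_CUBIC))
# depth mask: world height per pixel
v,u=np.mgrid[0:384,0:512];K=cal["intrinsics"];T=cal["world_from_camera"]
pc=np.stack([(u-K[0,2])/K[0,0]*d,-(v-K[1,2])/K[1,1]*d,-d],-1);W=pc@T[:3,:3].T+T[:3,3]
m=((W[...,2]>22)&(W[...,2]<42)&(d>0)).astype(np.uint8);m[:85]=0;m[215:]=0;m[:,:215]=0;m[:,315:]=0
P=W[m>0];print(len(P),np.median(P[:,2]))
r=cv2.minAreaRect(P[:,:2].astype(np.float32));print(r)
q=P[:,:2];c=q.mean(0);w,V=np.linalg.eigh(np.cov((q-c).T));print(c,np.degrees(np.arctan2(V[1,1],V[0,1])))
E
```

```text
3177 31.97186505005436
((503.260009765625, -233.41033935546875), (109.0021743774414, 36.05360412597656), 14.96635627746582)
[ 506.  -232.7] -165.05480996692128
```

View pics/m1z.png

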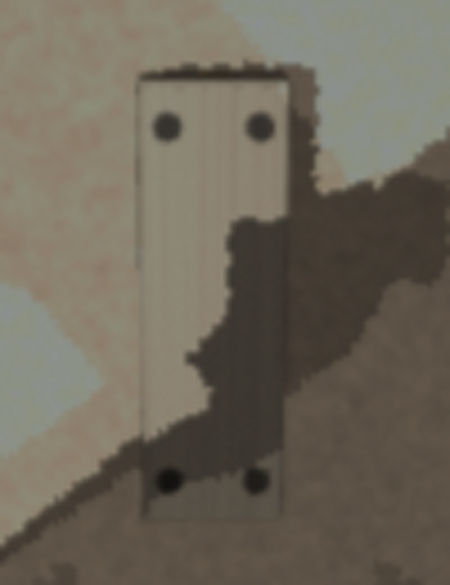

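The depth agrees: 109 x 36 mm, top at 32 mm, centre (503.3,-233.4), yaw 15.0°. Next I'll look at the press before grasping.

```bash
python3 - <<'E'
from h import *
rel([565,37,275],down(np.radians(-88.5)))
E
```

```text
lin [-0.116   0.4616 -0.8165] rot [ 0.4711 -0.003  -0.0007] rows>= 7
```

```bash

python3 -m jog '[{"linear":[-0.03,0.06,-0.11],"rotation":[0.07,0,0],"grip":85},{"linear":[-0.06,0.12,-0.21],"rotation":[0.14,0,0],"grip":85},{"linear":[-0.08,0.18,-0.32],"rotation":[0.2,0,0],"grip":85},{"linear":[-0.1,0.24,-0.43],"rotation":[0.27,0,0],"grip":85},{"linear":[-0.116,0.3,-0.54],"rotation":[0.34,0,0],"grip":85},{"linear":[-0.116,0.36,-0.65],"rotation":[0.41,0,0],"grip":85},{"linear":[-0.116,0.42,-0.74],"rotation":[0.47,0,0],"grip":85},{"linear":[-0.116,0.462,-0.816],"rotation":[0.471,0,0],"grip":85},{"linear":[-0.116,0.462,-0.816],"rotation":[0.471,0,0],"grip":85},{"linear":[-0.116,0.462,-0.816],"rotation":[0.471,0,0],"grip":85},{"linear":[-0.116,0.462,-0.816],"rotation":[0.471,0,0],"grip":85}]'
python3 - <<'E'
from h import *
import cv2,pickle
cal=calibration("wrist");p,d=capture("wrist");pickle.dump((cal,p,d),open("/tmp/p1.pkl","wb"))
cv2.imwrite("pics/p1.png",cv2.resize(p[:,:,::-1],None,fx=1.5,fy=1.5,interpolation=cv2.INTER_CUBIC))
E
```

```text
time_s: 2.28
eef_pos: [565.1, 35.3, 274.8]
ee_rot: [0.506, 0.494, 0.506, -0.494]
force: [0.3, 0.3, -0.4]
grip_width: 0.997
```

View pics/p1.png

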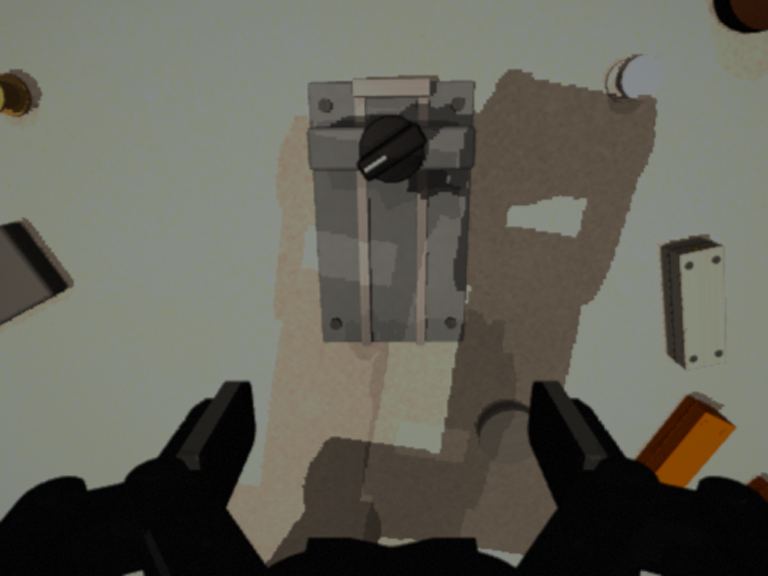

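The wrist view shows the press upright in the picture: plate corners about (322,341), (463,341), (475,82) and (308,82); knob at (392,148), its bar running from (365,172) to (420,130). The hook tin lies at (505,435). I'll fit these from the depth.

```bash
python3 - <<'E'
from h import *
import cv2,pickle
np.set_printoptions(precision=1,suppress=True)
cal,p,d=pickle.load(open("/tmp/p1.pkl","rb"))
v,u=np.mgrid[0:384,0:512];K=cal["intrinsics"];T=cal["world_from_camera"]
pc=np.stack([(u-K[0,2])/K[0,0]*d,-(v-K[1,2])/K[1,1]*d,-d],-1);W=pc@T[:3,:3].T+T[:3,3]
roi=np.zeros(d.shape,bool);roi[45:235,195:325]=1;roi&=d>0
z=W[...,2]
print(np.histogram(z[roi],bins=np.arange(-6,140,4)))
for nm,lo,hi in [("plate",8.5,15),("all",8,60),("fence",15.5,22),("stop",32,40),("beam",80,88),("bar",121,145),("flange",92,112)]:
    P=W[roi&(z>lo)&(z<hi)]
    print(nm,len(P),np.median(P,axis=0),cv2.minAreaRect(P[:,:2].astype(np.float32)))
# fences: line fit each
M=roi&(z>16)&(z<21)&(W[...,0]<610)
P=W[M];ym=np.median(P[:,1]);
for s in (P[P[:,1]<37],P[P[:,1]>37]):
    a,b=np.polyfit(s[:,0],s[:,1],1);print("fence",len(s),np.degrees(np.arctan(a)),"y@540",a*540+b, s[:,0].min(), np.percentile(s[:,1]-a*s[:,0]-b,[2,98]))
B=W[roi&(z>121)&(z<145)];print("z top",np.percentile(B[:,2],[10,50,90]))
E
```

```text
(array([   61,  6505,    36,   101, 11590,  1152,   856,    21,    21,
          11,   610,     5,     0,     0,     0,     0,     0,     0,
           0,     0,     1,    85,  1897,     5,     0,     1,   626,
         183,     4,     2,     3,     5,     3,     2,   384,   430]), array([ -6,  -2,   2,   6,  10,  14,  18,  22,  26,  30,  34,  38,  42,
        46,  50,  54,  58,  62,  66,  70,  74,  78,  82,  86,  90,  94,
        98, 102, 106, 110, 114, 118, 122, 126, 130, 134, 138]))
plate 11794 [557.1  34.   12. ] ((568.231689453125, 34.9173583984375), (221.7397003173828, 130.0826416015625), 1.868217945098877)
all 14367 [561.2  34.3  12.2] ((568.1953735351562, 34.916168212890625), (221.95828247070312, 130.0826416015625), 1.868217945098877)
fence 1863 [554.8  17.   17.9] ((562.2415771484375, 34.85830307006836), (209.8585662841797, 113.1845932006836), 1.6610877513885498)
stop 621 [673.1  38.3  35.9] ((673.1875610351562, 37.970272064208984), (12.190301895141602, 56.25687789916992), 2.2989089488983154)
beam 1984 [632.5  16.9  83.8] ((632.1331176757812, 36.821895599365234), (27.922121047973633, 111.87097930908203), 2.019277334213257)
bar 820 [632.4  36.5 134.1] ((631.9567260742188, 36.85563659667969), (14.110486030578613, 41.834991455078125), 34.371150970458984)
flange 815 [634.8  37.8 101.3] ((632.5637817382812, 36.36005401611328), (41.270263671875, 38.85784149169922), 40.11824417114258)
fence 722 2.8385385614693868 y@540 8.926134278616559 458.1419319735888 [-23.1   5.2]
fence 731 0.437231203534828 y@540 59.16612735461303 457.264212581147 [-6.  25.1]
z top [132.5 134.1 135.1]
```

The fits agree: plate 221.7 x 130.1 at z 12, beam and bar centred within 0.5 mm of each other. The press origin is at (632.1,36.9), yaw 1.9°. The knob bar's thin axis is at 34.4° and its top at z 134, so the grip point is at z≈121. Now to pick up the mould.

```bash
python3 - <<'E'
from h import *
rel([503.3,-233.4,150],down(np.radians(-75)))
E
```

```text
lin [ 0.4152 -0.2274  0.8905] rot [-4.754e-01 -2.400e-03 -1.000e-04] rows>= 8
```

```bash

python3 -m jog '[{"linear":[0,-0.03,0.12],"rotation":[-0.1,0,0],"grip":85},{"linear":[0,-0.06,0.24],"rotation":[-0.2,0,0],"grip":85},{"linear":[0.05,-0.09,0.36],"rotation":[-0.3,0,0],"grip":85},{"linear":[0.1,-0.12,0.48],"rotation":[-0.4,0,0],"grip":85},{"linear":[0.15,-0.15,0.6],"rotation":[-0.475,0,0],"grip":85},{"linear":[0.2,-0.18,0.71],"rotation":[-0.475,0,0],"grip":85},{"linear":[0.28,-0.205,0.8],"rotation":[-0.475,0,0],"grip":85},{"linear":[0.36,-0.227,0.89],"rotation":[-0.475,0,0],"grip":85},{"linear":[0.415,-0.227,0.89],"rotation":[-0.475,0,0],"grip":85},{"linear":[0.415,-0.227,0.89],"rotation":[-0.475,0,0],"grip":85},{"linear":[0.415,-0.227,0.89],"rotation":[-0.475,0,0],"grip":85}]'
python3 - <<'E'
from h import *
rel([503.3,-233.4,8],down(np.radians(-75)))
E
```

```text
time_s: 3.25
eef_pos: [502.8, -234.0, 150.2]
ee_rot: [0.56, 0.431, 0.561, -0.431]
force: [0.2, -0.4, 0.8]
grip_width: 0.998
lin [ 0.4739  0.0024 -0.0006] rot [-0.004  -0.004   0.0008] rows>= 4
```

```bash

python3 -m jog '[{"linear":[0.1,0.002,0],"rotation":[-0.004,-0.004,0],"grip":85},{"linear":[0.2,0.002,0],"rotation":[-0.004,-0.004,0],"grip":85},{"linear":[0.3,0.002,0],"rotation":[-0.004,-0.004,0],"grip":85},{"linear":[0.38,0.002,0],"rotation":[-0.004,-0.004,0],"grip":85},{"linear":[0.43,0.002,0],"rotation":[-0.004,-0.004,0],"grip":85},{"linear":[0.474,0.002,0],"rotation":[-0.004,-0.004,0],"grip":85},{"linear":[0.474,0.002,0],"rotation":[-0.004,-0.004,0],"grip":85},{"linear":[0.474,0.002,0],"rotation":[-0.004,-0.004,0],"grip":85}]' && 
python3 -m jog '[{"linear":[0,0,0],"rotation":[0,0,0],"grip":60},{"linear":[0,0,0],"rotation":[0,0,0],"grip":50},{"linear":[0,0,0],"rotation":[0,0,0],"grip":42},{"linear":[0,0,0],"rotation":[0,0,0],"grip":38},{"linear":[0,0,0],"rotation":[0,0,0],"grip":30},{"linear":[0,0,0],"rotation":[0,0,0],"grip":30},{"linear":[0,0,0],"rotation":[0,0,0],"grip":30},{"linear":[0,0,0],"rotation":[0,0,0],"grip":30},{"linear":[0,0,0],"rotation":[0,0,0],"grip":30},{"linear":[0,0,0],"rotation":[0,0,0],"grip":30}]' 60
```

```text
time_s: 3.92
eef_pos: [503.9, -233.7, 9.2]
ee_rot: [0.561, 0.43, 0.561, -0.43]
force: [-0.3, 0.4, -0.9]
grip_width: 0.994
time_s: 4.75
eef_pos: [504.2, -233.9, 10.1]
ee_rot: [0.562, 0.43, 0.56, -0.43]
force: [-0.6, 0.8, 6.3]
grip_width: 0.407
```

```bash

python3 -m jog '[{"linear":[-0.03,0,0],"rotation":[0,0,0],"grip":30},{"linear":[-0.08,0,0],"rotation":[0,0,0],"grip":30},{"linear":[-0.16,0,0],"rotation":[0,0,0],"grip":30},{"linear":[-0.26,0,0],"rotation":[0,0,0],"grip":30},{"linear":[-0.36,0,0],"rotation":[0,0,0],"grip":30},{"linear":[-0.43,0,0],"rotation":[0,0,0],"grip":30},{"linear":[-0.43,0,0],"rotation":[0,0,0],"grip":30},{"linear":[-0.43,0,0],"rotation":[0,0,0],"grip":30}]' 
python3 - <<'E'
from h import *
import cv2,pickle
po=pose();cal=calibration("wrist");p,d=capture("wrist");pickle.dump((po[:2],cal,p,d),open("/tmp/g1.pkl","wb"))
cv2.imwrite("pics/g1.png",cv2.resize(p[:,:,::-1],None,fx=1.5,fy=1.5,interpolation=cv2.INTER_CUBIC))
np.set_printoptions(precision=2,suppress=True)
v,u=np.mgrid[0:384,0:512];K=cal["intrinsics"];T=cal["world_from_camera"]
pc=np.stack([(u-K[0,2])/K[0,0]*d,-(v-K[1,2])/K[1,1]*d,-d],-1);W=pc@T[:3,:3].T+T[:3,3]
L=(W-po[0])@po[1]
print(po[0])
pickle.dump(L,open("/tmp/L.pkl","wb"))
m=(d>0)&(L[...,0]>-40)&(L[...,0]<30)
print(m.sum(),np.histogram(L[m][:,0],bins=np.arange(-40,32,3)))
E
```

```text
time_s: 5.42
eef_pos: [504.0, -233.7, 139.4]
ee_rot: [0.562, 0.43, 0.56, -0.43]
force: [-1.0, -0.3, -4.0]
grip_width: 0.405
[ 503.97 -233.73  139.39]
20945 (array([ 730,  269,  328,  335,  345, 7516, 9753,  323,  297,  263,  215,
        158,  103,   92,   91,   94,   33,    0,    0,    0,    0,    0,
          0]), array([-40, -37, -34, -31, -28, -25, -22, -19, -16, -13, -10,  -7,  -4,
        -1,   2,   5,   8,  11,  14,  17,  20,  23,  26,  29]))
```

View pics/g1.png

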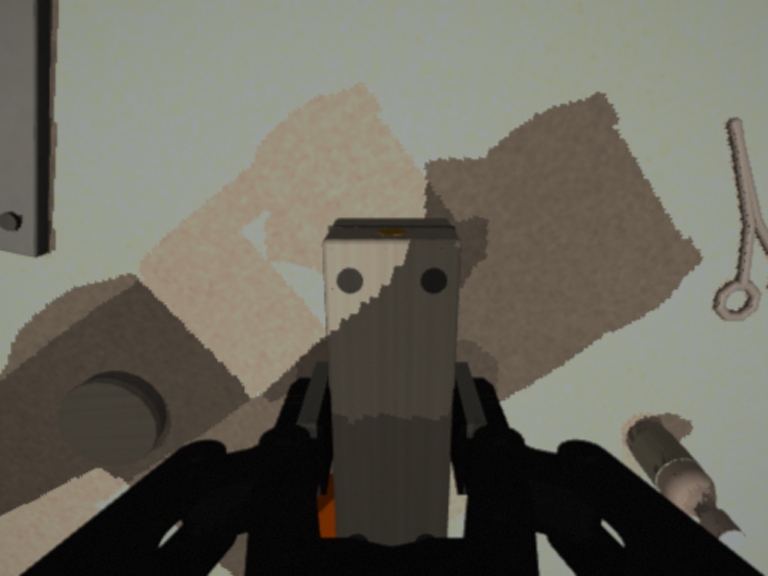

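The mould is held level and straight, with its far end at picture rows 218–240 and the brass nipple at (391,231). I'll measure its place relative to the tool.

```bash
python3 - <<'E'
from h import *
import pickle,cv2
np.set_printoptions(precision=2,suppress=True)
(_,_),cal,p,d=pickle.load(open("/tmp/g1.pkl","rb"));L=pickle.load(open("/tmp/L.pkl","rb"))
for b in range(145,370,15):
    r=[];
    m=(d[b]>0)&(L[b,:,0]>-26)&(L[b,:,0]<-18)&(np.abs(L[b,:,2])<24)
    if m.any(): q=L[b][m];print(b,m.sum(),q[:,0].mean(),q[:,1].mean(),q[:,2].min(),q[:,2].max(),(q[:,2].min()+q[:,2].max())/2)
m=(d>0)&(L[...,0]>-26)&(L[...,0]<-18)&(np.abs(L[...,2])<24);print("far end y",L[m][:,1].max(), np.median(L[m],axis=0))
a=np.polyfit(L[m][:,1],L[m][:,0],1);print("tilt slope",a)
E
```

```text
160 92 -21.406149388070126 53.388344575128635 -17.246691641780306 17.897402279392356 0.3253553188060252
175 92 -21.876834694283374 47.53731199289003 -17.549180770083556 18.06197777098592 0.25639850045118173
190 88 -22.01785251555717 41.43744191153931 -17.378527256232907 17.840835332581307 0.23115403817419988
205 87 -21.909965353018137 35.06106583000426 -17.163551270601545 17.76983160374359 0.3031401665710227
220 88 -21.869305264467872 28.4975322286684 -17.533147973953696 18.20452657067854 0.33568929836242134
235 86 -21.94082240172286 21.769479748579574 -17.405687363777606 18.11626717232239 0.35528990427239293
250 84 -21.940875899933495 14.784069828816268 -17.262857133281624 17.751665601015425 0.24440423386690036
265 90 -22.20964645020759 7.725442119183293 -23.57351704602547 22.489472273000832 -0.5420223865123184
280 82 -21.94659055750476 0.09193816726511882 -17.25321216334984 17.59658754773337 0.1716876921917656
295 81 -21.9422146498831 -7.647084555331017 -17.24196041470539 17.631052148294216 0.19454586679441377
310 77 -21.985130163092617 -15.625790458092569 -17.165647696789726 17.736251001565996 0.2853016523881351
325 78 -21.8565628627222 -24.040767993836308 -17.75365137207512 18.099033750753634 0.17269118933925753
340 76 -21.8418049167922 -32.6752972894812 -17.43340799497337 17.799018654663012 0.18280532984482178
355 74 -21.99332098818153 -41.469240890018476 -17.103202186876576 17.724494821639833 0.31064631738162873
far end y 54.26510990769608 [-21.9   12.57   0.46]
tilt slope [  0.   -21.92]
```

Only 0.3 mm off along the jaws, no tilt, and the underside is 10 mm below the TCP. Now to carry it to above the entry point.

```bash
python3 - <<'E'
from h import *
rel([544.5,34.0,75],down(np.radians(-88.05)))
E
```

```text
lin [ 0.2098  0.3632 -0.8253] rot [ 4.566e-01  1.100e-03 -4.000e-04] rows>= 7
```

```bash

python3 -m jog '[{"linear":[0,0.03,-0.06],"rotation":[0.04,0,0],"grip":30},{"linear":[0,0.07,-0.15],"rotation":[0.1,0,0],"grip":30},{"linear":[0,0.11,-0.25],"rotation":[0.16,0,0],"grip":30},{"linear":[0,0.15,-0.35],"rotation":[0.22,0,0],"grip":30},{"linear":[0,0.2,-0.45],"rotation":[0.28,0,0],"grip":30},{"linear":[0,0.24,-0.55],"rotation":[0.34,0,0],"grip":30},{"linear":[0,0.28,-0.65],"rotation":[0.4,0,0],"grip":30},{"linear":[0.03,0.32,-0.74],"rotation":[0.457,0,0],"grip":30},{"linear":[0.08,0.363,-0.825],"rotation":[0.457,0,0],"grip":30},{"linear":[0.15,0.363,-0.825],"rotation":[0.457,0,0],"grip":30},{"linear":[0.21,0.363,-0.825],"rotation":[0.457,0,0],"grip":30},{"linear":[0.21,0.363,-0.825],"rotation":[0.457,0,0],"grip":30},{"linear":[0.21,0.363,-0.825],"rotation":[0.457,0,0],"grip":30},{"linear":[0.21,0.363,-0.825],"rotation":[0.457,0,0],"grip":30}]'
python3 - <<'E'
from h import *
import cv2
rel([544.5,34.0,23],down(np.radians(-88.05)))
cal=calibration("wrist");p,d=capture("wrist")
cv2.imwrite("pics/e1.png",cv2.resize(p[:,:,::-1],None,fx=1.5,fy=1.5,interpolation=cv2.INTER_CUBIC))
E
```

```text
time_s: 6.63
eef_pos: [544.5, 33.6, 75.1]
ee_rot: [0.508, 0.492, 0.508, -0.492]
force: [-0.4, -0.5, -3.5]
grip_width: 0.406
lin [ 1.738e-01 -1.000e-04 -1.400e-03] rot [-0.0014  0.0009 -0.0001] rows>= 2
```

View pics/e1.png

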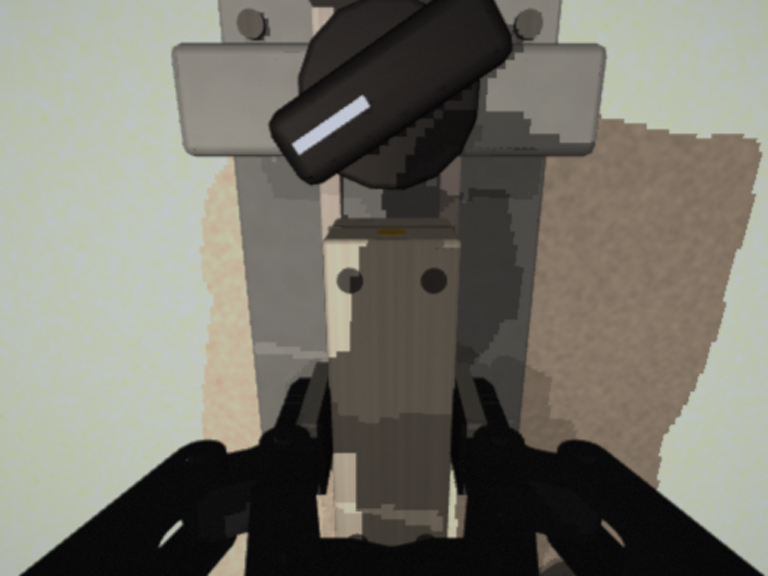

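The mould (x 325–460 in the picture) hangs centred over the channel (fences at 330 and 452 beneath it) and short of the bridge. Lowering.

```bash

python3 -m jog '[{"linear":[0.04,0,-0.001],"rotation":[0,0,0],"grip":30},{"linear":[0.09,0,-0.001],"rotation":[0,0,0],"grip":30},{"linear":[0.12,0,-0.001],"rotation":[0,0,0],"grip":30},{"linear":[0.14,0,-0.001],"rotation":[0,0,0],"grip":30},{"linear":[0.155,0,-0.001],"rotation":[0,0,0],"grip":30},{"linear":[0.165,0,-0.001],"rotation":[0,0,0],"grip":30},{"linear":[0.168,0,-0.001],"rotation":[0,0,0],"grip":30},{"linear":[0.17,0,-0.001],"rotation":[0,0,0],"grip":30}]'
python3 -m jog '[{"linear":[0.002,0,0],"rotation":[0,0,0],"grip":30},{"linear":[0.004,0,0],"rotation":[0,0,0],"grip":30},{"linear":[0.006,0,0],"rotation":[0,0,0],"grip":30},{"linear":[0.006,0,0],"rotation":[0,0,0],"grip":30}]'
```

```text
time_s: 7.35
eef_pos: [545.1, 33.8, 24.9]
ee_rot: [0.509, 0.492, 0.508, -0.491]
force: [0.4, -0.3, -3.5]
grip_width: 0.405
time_s: 7.68
eef_pos: [545.1, 33.8, 23.1]
ee_rot: [0.509, 0.492, 0.508, -0.491]
force: [0.1, 0.2, -2.6]
grip_width: 0.407
```

```bash

python3 -m jog '[{"linear":[0.002,0,0],"rotation":[0,0,0],"grip":30},{"linear":[0.004,0,0],"rotation":[0,0,0],"grip":30},{"linear":[0.006,0,0],"rotation":[0,0,0],"grip":30},{"linear":[0.006,0,0],"rotation":[0,0,0],"grip":30}]'
```

```text
time_s: 8.02
eef_pos: [545.2, 33.8, 22.1]
ee_rot: [0.509, 0.492, 0.508, -0.491]
force: [-3.0, 0.3, 5.2]
grip_width: 0.409
```

It's on the floor: contact at TCP z 22, as expected, with +5 N on the wrist. Next: release, rise, and go behind the mould with the fingers shut so I can push it.

```bash

python3 -m jog '[{"linear":[0,0,0],"rotation":[0,0,0],"grip":45},{"linear":[0,0,0],"rotation":[0,0,0],"grip":55},{"linear":[0,0,0],"rotation":[0,0,0],"grip":65},{"linear":[0,0,0],"rotation":[0,0,0],"grip":65},{"linear":[0,0,0],"rotation":[0,0,0],"grip":65},{"linear":[-0.05,0,0],"rotation":[0,0,0],"grip":65},{"linear":[-0.12,0,0],"rotation":[0,0,0],"grip":65},{"linear":[-0.2,0,0],"rotation":[0,0,0],"grip":65},{"linear":[-0.25,0,0],"rotation":[0,0,0],"grip":65},{"linear":[-0.25,0,0],"rotation":[0,0,0],"grip":65}]'
python3 - <<'E'
from h import *
import cv2,pickle
rel([468.2,31.3,97],down(np.radians(-88.05)))
cal=calibration("wrist");p,d=capture("wrist")
cv2.imwrite("pics/e2.png",cv2.resize(p[:,:,::-1],None,fx=1.5,fy=1.5,interpolation=cv2.INTER_CUBIC))
E
```

```text
time_s: 8.85
eef_pos: [546.6, 33.7, 100.2]
ee_rot: [0.511, 0.493, 0.506, -0.49]
force: [-0.3, -0.3, 1.0]
grip_width: 0.761
lin [ 0.0086 -0.2616 -0.0009] rot [-0.0009  0.0039 -0.0152] rows>= 2
```

View pics/e2.png

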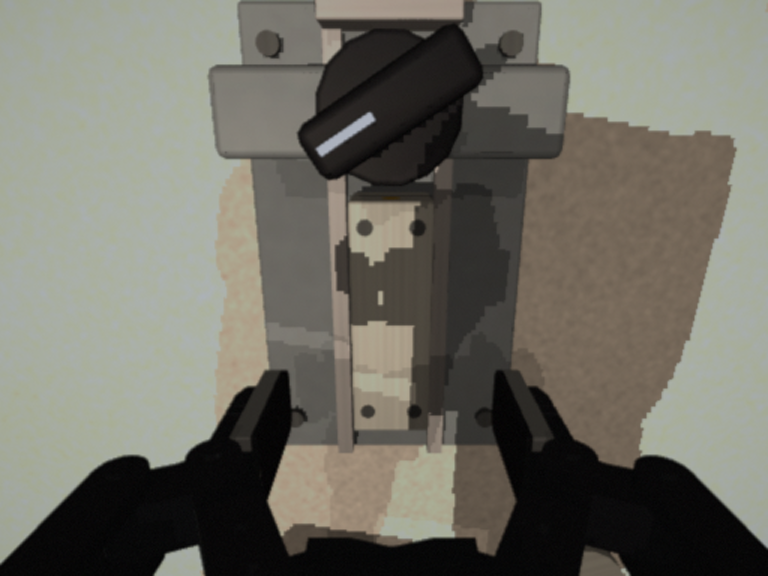

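The mould sits in the channel between the fences (x 348–432 in the picture, rows 198–430), straight and flat. I'll move behind it.

```bash

python3 -m jog '[{"linear":[0,-0.13,0],"rotation":[0,0.004,-0.015],"grip":0},{"linear":[0,-0.26,-0.001],"rotation":[0,0.004,-0.015],"grip":0},{"linear":[0,-0.262,-0.001],"rotation":[0,0.004,-0.015],"grip":0},{"linear":[0,-0.262,-0.001],"rotation":[0,0.004,-0.015],"grip":0},{"linear":[0.02,-0.262,-0.001],"rotation":[0,0.004,-0.015],"grip":0},{"linear":[0.02,-0.262,-0.001],"rotation":[0,0.004,-0.015],"grip":0},{"linear":[0.02,-0.262,-0.001],"rotation":[0,0.004,-0.015],"grip":0},{"linear":[0.02,-0.262,-0.001],"rotation":[0,0.004,-0.015],"grip":0}]' 40
python3 - <<'E'
from h import *
import cv2,pickle
rel([468.2,31.3,26],down(np.radians(-88.05)))
E
```

```text
time_s: 9.57
eef_pos: [467.8, 31.4, 91.6]
ee_rot: [0.508, 0.491, 0.509, -0.492]
force: [-0.2, 0.1, 0.2]
grip_width: 0.001
lin [0.2186 0.0019 0.0004] rot [-0.001  -0.0011  0.0053] rows>= 2
```

```bash

python3 -m jog '[{"linear":[0.06,0,0],"rotation":[0,0,0.005],"grip":0},{"linear":[0.13,0,0],"rotation":[0,0,0.005],"grip":0},{"linear":[0.18,0,0],"rotation":[0,0,0.005],"grip":0},{"linear":[0.215,0,0],"rotation":[0,0,0.005],"grip":0},{"linear":[0.218,0,0],"rotation":[0,0,0.005],"grip":0},{"linear":[0.218,0,0],"rotation":[0,0,0.005],"grip":0},{"linear":[0.218,0.01,0],"rotation":[0,0,0.005],"grip":0},{"linear":[0.218,0.02,0],"rotation":[0,0,0.005],"grip":0},{"linear":[0.218,0.03,0],"rotation":[0,0,0.005],"grip":0},{"linear":[0.218,0.04,0],"rotation":[0,0,0.005],"grip":0}]'

```

```text
time_s: 10.4
eef_pos: [480.0, 31.8, 26.6]
ee_rot: [0.508, 0.492, 0.508, -0.491]
force: [-4.8, -0.5, 2.5]
grip_width: 0.0
```

Contact (-5 N). I'll push in small steps.

```bash

python3 -m jog '[{"linear":[0,0.01,0],"rotation":[0,0,0],"grip":0},{"linear":[0,0.02,0],"rotation":[0,0,0],"grip":0},{"linear":[0,0.03,0],"rotation":[0,0,0],"grip":0},{"linear":[0,0.04,0],"rotation":[0,0,0],"grip":0},{"linear":[0,0.05,0],"rotation":[0,0,0],"grip":0},{"linear":[0,0.06,0],"rotation":[0,0,0],"grip":0},{"linear":[0,0.07,0],"rotation":[0,0,0],"grip":0},{"linear":[0,0.08,0],"rotation":[0,0,0],"grip":0},{"linear":[0,0.09,0],"rotation":[0,0,0],"grip":0},{"linear":[0,0.1,0],"rotation":[0,0,0],"grip":0}]'
python3 -m jog '[{"linear":[0,0.01,0],"rotation":[0,0,0],"grip":0},{"linear":[0,0.02,0],"rotation":[0,0,0],"grip":0},{"linear":[0,0.03,0],"rotation":[0,0,0],"grip":0},{"linear":[0,0.04,0],"rotation":[0,0,0],"grip":0},{"linear":[0,0.05,0],"rotation":[0,0,0],"grip":0},{"linear":[0,0.06,0],"rotation":[0,0,0],"grip":0},{"linear":[0,0.065,0],"rotation":[0,0,0],"grip":0}]'

```

```text
time_s: 11.23
eef_pos: [510.2, 32.8, 26.6]
ee_rot: [0.508, 0.492, 0.508, -0.491]
force: [-5.0, -1.2, 4.5]
grip_width: 0.001
time_s: 11.82
eef_pos: [530.3, 33.4, 26.6]
ee_rot: [0.508, 0.492, 0.508, -0.491]
force: [-4.0, -0.9, 3.3]
grip_width: -0.001
```

```bash

python3 -m jog '[{"linear":[0,0.008,0],"rotation":[0,0,0],"grip":0},{"linear":[0,0.016,0],"rotation":[0,0,0],"grip":0},{"linear":[0,0.024,0],"rotation":[0,0,0],"grip":0},{"linear":[0,0.032,0],"rotation":[0,0,0],"grip":0},{"linear":[0,0.038,0],"rotation":[0,0,0],"grip":0},{"linear":[0,0.042,0],"rotation":[0,0,0],"grip":0}]'
python3 -m jog '[{"linear":[0,0.003,0],"rotation":[0,0,0],"grip":0},{"linear":[0,0.006,0],"rotation":[0,0,0],"grip":0},{"linear":[0,0.008,0],"rotation":[0,0,0],"grip":0}]'

```

```text
time_s: 12.32
eef_pos: [543.1, 33.9, 26.5]
ee_rot: [0.508, 0.492, 0.508, -0.491]
force: [-2.7, -0.7, 1.0]
grip_width: 0.001
time_s: 12.57
eef_pos: [545.6, 34.0, 26.5]
ee_rot: [0.508, 0.492, 0.508, -0.491]
force: [-3.9, -0.1, 1.3]
grip_width: 0.003
```

```bash

python3 -m jog '[{"linear":[0,0.003,0],"rotation":[0,0,0],"grip":0},{"linear":[0,0.005,0],"rotation":[0,0,0],"grip":0},{"linear":[0,0.005,0],"rotation":[0,0,0],"grip":0}]'
python3 -m jog '[{"linear":[0,0.002,0],"rotation":[0,0,0],"grip":0},{"linear":[0,0.004,0],"rotation":[0,0,0],"grip":0}]'

```

```text
time_s: 12.82
eef_pos: [546.7, 34.0, 26.5]
ee_rot: [0.508, 0.491, 0.509, -0.492]
force: [-5.6, -0.5, 4.5]
grip_width: 0.002
time_s: 12.98
eef_pos: [546.6, 34.0, 26.5]
ee_rot: [0.507, 0.49, 0.51, -0.492]
force: [-12.9, -0.9, 9.4]
grip_width: 0.002
```

The TCP stopped at x 546.7, where home was predicted (547), and the force rose to 13 N. One slight extra nudge, then back off.

```bash

python3 -m jog '[{"linear":[0,0.002,0],"rotation":[0,0,0],"grip":0},{"linear":[0,0.003,0],"rotation":[0,0,0],"grip":0}]'
python3 -m jog '[{"linear":[0,-0.02,0],"rotation":[0,0,0],"grip":0},{"linear":[0,-0.06,0],"rotation":[0,0,0],"grip":0},{"linear":[0,-0.1,0],"rotation":[0,0,0],"grip":0},{"linear":[-0.1,-0.1,0],"rotation":[0,0,0],"grip":20},{"linear":[-0.22,-0.1,0],"rotation":[0,0,0],"grip":40},{"linear":[-0.34,-0.1,0],"rotation":[0,0,0],"grip":60},{"linear":[-0.46,-0.1,0],"rotation":[0,0,0],"grip":60},{"linear":[-0.6,-0.1,0],"rotation":[0,0,0],"grip":60},{"linear":[-0.6,-0.1,0],"rotation":[0,0,0],"grip":60}]'
python3 - <<'E'
from h import *
import cv2,pickle
np.set_printoptions(precision=1,suppress=True)
po=pose()
cal=calibration("wrist");p,d=capture("wrist")
cv2.imwrite("pics/f1.png",cv2.resize(p[:,:,::-1],None,fx=1.5,fy=1.5,interpolation=cv2.INTER_CUBIC))
v,u=np.mgrid[0:384,0:512];K=cal["intrinsics"];T=cal["world_from_camera"]
pc=np.stack([(u-K[0,2])/K[0,0]*d,-(v-K[1,2])/K[1,1]*d,-d],-1);W=pc@T[:3,:3].T+T[:3,3]
a=np.radians(1.95);R=np.array([[np.cos(a),-np.sin(a)],[np.sin(a),np.cos(a)]])
Q=(W[...,:2]-[632.1,36.9])@R;z=W[...,2]
m=(d>0)&(abs(Q[...,1])<25)&(Q[...,0]>-180)&(Q[...,0]<-15)&(z>41)&(z<47);P=Q[m];print(len(P),P[:,0].min(),P[:,0].max(),cv2.minAreaRect(P.astype(np.float32)),np.median(z[m]))
m=(d>0)&(abs(Q[...,0])<30)&(abs(Q[...,1])<30)&(z>121);P=Q[m];print("bar",cv2.minAreaRect(W[m][:,:2].astype(np.float32)),np.median(z[m]))
m=(d>0)&(abs(Q[...,1])<60)&(z>80)&(z<88);print("beam",cv2.minAreaRect(Q[m].astype(np.float32)))
rel([632,36.9,130],down(np.radians(34.4)))
E
```

```text
time_s: 13.15
eef_pos: [546.6, 34.0, 26.5]
ee_rot: [0.507, 0.49, 0.51, -0.493]
force: [-9.7, -1.0, 8.5]
grip_width: 0.001
time_s: 13.9
eef_pos: [520.9, 32.6, 214.5]
ee_rot: [0.511, 0.493, 0.506, -0.49]
force: [-0.0, -0.2, 1.0]
grip_width: 0.705
2420 -74.37531878112517 -15.313383116343374 ((-44.838645935058594, -0.4858417510986328), (35.784751892089844, 59.247135162353516), 89.5656509399414) 43.96767899998392
bar ((631.9892578125, 36.83973693847656), (14.282522201538086, 41.91217803955078), 34.45923614501953) 134.12141662041557
beam ((-0.1893320083618164, 0.08392715454101562), (112.08810424804688, 27.734634399414062), 89.51983642578125)
lin [ 0.3  0.4 -0. ] rot [-4.3  0.  -0. ] rows>= 18
```

View pics/f1.png

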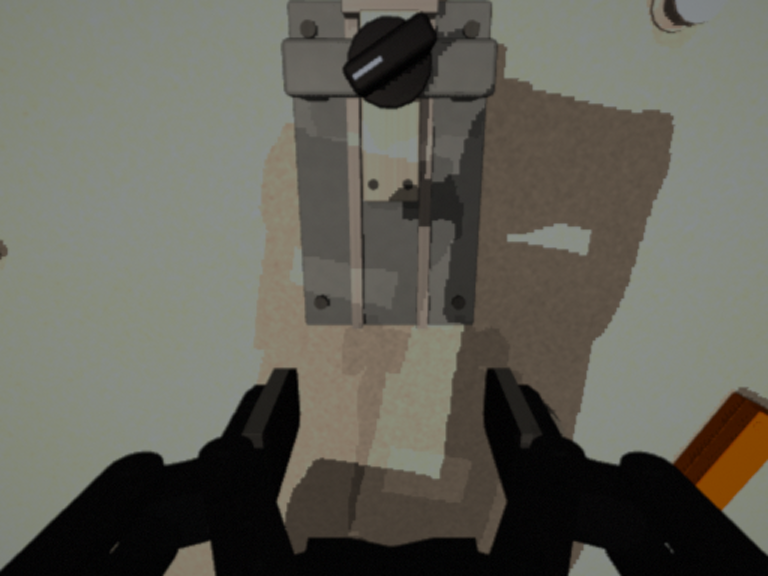

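The mould's near end measures -74.4 mm (home is -75), its top is at z 44, and it's straight. The picture shows its rear edge at row 200 with the rest under the bridge. Now I'll turn the wrist for the knob at a safe height.

```bash

for i in 1 2 3 4; do python3 -m jog '[{"linear":[0,0,0],"rotation":[-0.25,0,0],"grip":50},{"linear":[0,0,0],"rotation":[-0.5,0,0],"grip":50},{"linear":[0,0,0],"rotation":[-0.75,0,0],"grip":50},{"linear":[0,0,0],"rotation":[-1,0,0],"grip":50}]'|grep -e time -e eef; done
python3 - <<'E'
from h import *
rel([632,36.9,140],down(np.radians(34.4)));print(sense()["joints"])
E
```

```text
time_s: 14.28
eef_pos: [519.7, 32.7, 209.7]
time_s: 14.62
eef_pos: [519.6, 32.8, 208.6]
time_s: 14.95
eef_pos: [519.5, 32.8, 207.5]
time_s: 15.28
eef_pos: [519.4, 32.8, 206.4]
lin [ 0.2216 -0.1574  0.3409] rot [-0.2623  0.0015  0.0013] rows>= 4
[-1.62346991e-01  3.22836667e-01  1.55099365e+00 -3.45326161e-05
  1.26678633e+00 -6.31562662e-01]
```

```bash

python3 -m jog '[{"linear":[0,-0.04,0.08],"rotation":[-0.13,0,0],"grip":45},{"linear":[0,-0.08,0.17],"rotation":[-0.262,0,0],"grip":45},{"linear":[0,-0.12,0.25],"rotation":[-0.262,0,0],"grip":45},{"linear":[0.05,-0.157,0.341],"rotation":[-0.262,0,0],"grip":45},{"linear":[0.12,-0.157,0.341],"rotation":[-0.262,0,0],"grip":45},{"linear":[0.18,-0.157,0.341],"rotation":[-0.262,0,0],"grip":45},{"linear":[0.221,-0.157,0.341],"rotation":[-0.262,0,0],"grip":45},{"linear":[0.221,-0.157,0.341],"rotation":[-0.262,0,0],"grip":45},{"linear":[0.221,-0.157,0.341],"rotation":[-0.262,0,0],"grip":45}]'
python3 - <<'E'
from h import *
rel([632,36.9,106],down(np.radians(34.4)))
E
```

```text
time_s: 16.03
eef_pos: [631.7, 37.0, 139.3]
ee_rot: [0.675, -0.209, 0.676, 0.209]
force: [0.1, 0.0, 1.2]
grip_width: 0.528
lin [ 0.111  -0.0009  0.0005] rot [-0.0004 -0.0004 -0.0005] rows>= 1
```

```bash

python3 -m jog '[{"linear":[0.04,-0.001,0],"rotation":[0,0,0],"grip":45},{"linear":[0.08,-0.001,0],"rotation":[0,0,0],"grip":45},{"linear":[0.105,-0.001,0],"rotation":[0,0,0],"grip":45},{"linear":[0.111,-0.001,0],"rotation":[0,0,0],"grip":35},{"linear":[0.111,-0.001,0],"rotation":[0,0,0],"grip":28},{"linear":[0.111,-0.001,0],"rotation":[0,0,0],"grip":22},{"linear":[0.111,-0.001,0],"rotation":[0,0,0],"grip":18}]' 30
python3 - <<'E'
from h import *
import cv2
p,d=capture("wrist")
cv2.imwrite("pics/k1.png",cv2.resize(p[:,:,::-1],None,fx=1.5,fy=1.5,interpolation=cv2.INTER_CUBIC))
E
```

```text
time_s: 16.62
eef_pos: [632.2, 36.8, 106.6]
ee_rot: [0.676, -0.209, 0.675, 0.209]
force: [-0.6, -0.0, 0.4]
grip_width: 0.212
```

View pics/k1.png

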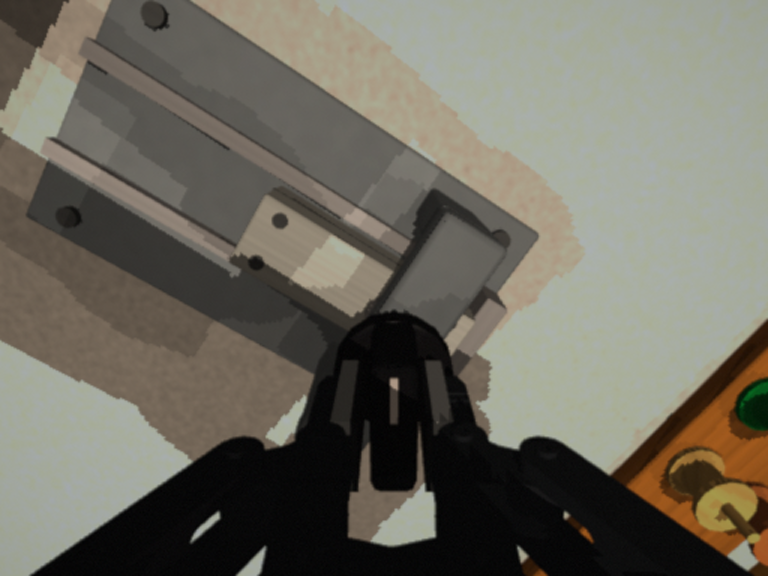

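The bar (with its white mark at (393,400)) sits between the pads, aligned and centred. Closing lightly.

```bash

python3 -m jog '[{"linear":[0,0,0],"rotation":[0,0,0],"grip":15},{"linear":[0,0,0],"rotation":[0,0,0],"grip":12},{"linear":[0,0,0],"rotation":[0,0,0],"grip":8},{"linear":[0,0,0],"rotation":[0,0,0],"grip":8},{"linear":[0,0,0],"rotation":[0,0,0],"grip":8}]' 30
python3 - <<'E'
from h import *
s=sense();print(s["wrist_torque"],s["force"],s["joints"])
E
```

```text
time_s: 17.08
eef_pos: [632.5, 36.8, 107.0]
ee_rot: [0.676, -0.209, 0.675, 0.209]
force: [-0.0, 1.6, 2.8]
grip_width: 0.16
[ 0.20290351 -0.21184448 -0.00444753] [-0.02617651  1.61866613  2.76591498] [-1.26507950e-01  6.59189447e-01  1.29796226e+00  2.22933531e-04
  1.18250859e+00 -7.26760490e-01]
```

```bash
cat > t.py <<'E'
from h import *
p,R,s=pose();print("tq",np.round(s["wrist_torque"],3),"f",np.round(s["force"],1),"z",round(p[2],2),"xy",np.round(p[:2],1),"yaw",round(np.degrees(np.arctan2(R[1,2],R[0,2])),1),"q6",round(s["joints"][5],3),"t",s["time_s"])
E
python3 t.py
python3 -m jog '[{"linear":[0.0006,0,0],"rotation":[0.15,0,0],"grip":8},{"linear":[0.0012,0,0],"rotation":[0.3,0,0],"grip":8},{"linear":[0.0019,0,0],"rotation":[0.45,0,0],"grip":8},{"linear":[0.0025,0,0],"rotation":[0.6,0,0],"grip":8}]' ; python3 t.py
```

```text
tq [ 0.203 -0.212 -0.004] f [-0.   1.6  2.8] z 107.04 xy [632.5  36.8] yaw 34.4 q6 -0.727 t 17.0833
time_s: 17.42
eef_pos: [632.4, 36.9, 106.3]
ee_rot: [0.7, -0.105, 0.699, 0.104]
force: [1.3, 0.7, 0.7]
grip_width: 0.16
tq [ 0.081 -0.029  0.222] f [1.3 0.7 0.7] z 106.34 xy [632.4  36.9] yaw 17.0 q6 -0.423 t 17.4167
```

The screw turns freely at 0.22 N m and barely pushes back on the fingers. Continuing.

```bash

python3 -m jog '[{"linear":[0.0007,0,0],"rotation":[0.17,0,0],"grip":8},{"linear":[0.0014,0,0],"rotation":[0.34,0,0],"grip":8},{"linear":[0.0021,0,0],"rotation":[0.5,0,0],"grip":8},{"linear":[0.0028,0,0],"rotation":[0.67,0,0],"grip":8},{"linear":[0.0035,0,0],"rotation":[0.84,0,0],"grip":8},{"linear":[0.0042,0,0],"rotation":[1,0,0],"grip":8}]' >/dev/null; python3 t.py
python3 -m jog '[{"linear":[0.0007,0,0],"rotation":[0.17,0,0],"grip":8},{"linear":[0.0014,0,0],"rotation":[0.34,0,0],"grip":8},{"linear":[0.0021,0,0],"rotation":[0.5,0,0],"grip":8}]' >/dev/null; python3 t.py
```

```text
tq [0.212 0.037 0.214] f [0.8 0.4 1.6] z 105.08 xy [632.3  36.9] yaw -11.8 q6 0.08 t 17.9167
tq [0.228 0.044 0.211] f [-0.2  1.5  1. ] z 104.42 xy [632.2  37. ] yaw -26.4 q6 0.334 t 18.1667
```

```bash

python3 -m jog '[{"linear":[0.0007,0,0],"rotation":[0.17,0,0],"grip":8},{"linear":[0.0014,0,0],"rotation":[0.34,0,0],"grip":8},{"linear":[0.0021,0,0],"rotation":[0.5,0,0],"grip":8}]' >/dev/null; python3 t.py
python3 -m jog '[{"linear":[0.0007,0,0],"rotation":[0.17,0,0],"grip":8},{"linear":[0.0014,0,0],"rotation":[0.34,0,0],"grip":8},{"linear":[0.0021,0,0],"rotation":[0.5,0,0],"grip":8}]' >/dev/null; python3 t.py
```

```text
tq [ 0.264 -0.045  0.23 ] f [0.2 1.6 1.6] z 103.82 xy [632.2  37. ] yaw -40.9 q6 0.588 t 18.4167
tq [ 0.218 -0.055  0.218] f [0.  0.8 2.1] z 103.19 xy [632.2  37.1] yaw -55.5 q6 0.842 t 18.6667
```

```bash

python3 -m jog '[{"linear":[0.0007,0,0],"rotation":[0.16,0,0],"grip":8},{"linear":[0.0013,0,0],"rotation":[0.32,0,0],"grip":8}]' >/dev/null; python3 t.py
python3 -m jog '[{"linear":[0.0007,0,0],"rotation":[0.16,0,0],"grip":8},{"linear":[0.0013,0,0],"rotation":[0.32,0,0],"grip":8}]' >/dev/null; python3 t.py
```

```text
tq [ 0.265 -0.165  0.222] f [0.6 0.7 1. ] z 102.78 xy [632.1  37.2] yaw -64.8 q6 1.006 t 18.8333
tq [ 0.207 -0.18   0.211] f [0.4 1.8 1. ] z 102.37 xy [632.1  37.2] yaw -74.2 q6 1.17 t 19.0
```

```bash

python3 -m jog '[{"linear":[0.0007,0,0],"rotation":[0.16,0,0],"grip":8},{"linear":[0.0013,0,0],"rotation":[0.32,0,0],"grip":8}]' >/dev/null; python3 t.py
```

```text
tq [ 0.266 -0.188  0.208] f [1.  1.3 1. ] z 101.96 xy [632.1  37.3] yaw -83.6 q6 1.333 t 19.1667
```

```bash

python3 -m jog '[{"linear":[0.0005,0,0],"rotation":[0.12,0,0],"grip":8},{"linear":[0.001,0,0],"rotation":[0.24,0,0],"grip":8}]' >/dev/null; python3 t.py
```

```text
tq [ 0.203 -0.112  0.186] f [0.6 1.2 0.2] z 101.64 xy [632.1  37.3] yaw -90.6 q6 1.456 t 19.3333
```

```bash

python3 -m jog '[{"linear":[0.0005,0,0],"rotation":[0.12,0,0],"grip":8},{"linear":[0.001,0,0],"rotation":[0.24,0,0],"grip":8}]' >/dev/null; python3 t.py
```

```text
tq [ 0.17  -0.005  0.282] f [0.9 1.5 3.2] z 101.58 xy [632.2  37.4] yaw -97.7 q6 1.579 t 19.5
```

```bash

python3 -m jog '[{"linear":[0.0005,0,0],"rotation":[0.12,0,0],"grip":8},{"linear":[0.001,0,0],"rotation":[0.24,0,0],"grip":8}]' >/dev/null; python3 t.py
```

```text
tq [0.192 0.016 0.337] f [0.  1.3 3.7] z 101.55 xy [632.2  37.4] yaw -104.7 q6 1.702 t 19.6667
```

The pad has met the mould: torque is rising and the sinking has stopped. From here I turn without following down.

```bash

python3 -m jog '[{"linear":[0,0,0],"rotation":[0.12,0,0],"grip":8},{"linear":[0,0,0],"rotation":[0.24,0,0],"grip":8}]' >/dev/null; python3 t.py
```

```text
tq [ 0.247 -0.089  0.337] f [0.8 0.5 0.6] z 101.53 xy [632.2  37.4] yaw -111.7 q6 1.824 t 19.8333
```

```bash

python3 -m jog '[{"linear":[0,0,0],"rotation":[0.12,0,0],"grip":8},{"linear":[0,0,0],"rotation":[0.24,0,0],"grip":8}]' >/dev/null; python3 t.py
```

```text
tq [ 0.191 -0.172  0.334] f [0.5 1.1 0.7] z 101.55 xy [632.2  37.5] yaw -118.7 q6 1.947 t 20.0
```

```bash

python3 -m jog '[{"linear":[0,0,0],"rotation":[0.12,0,0],"grip":8},{"linear":[0,0,0],"rotation":[0.24,0,0],"grip":8}]' >/dev/null; python3 t.py
```

```text
tq [ 0.244 -0.143  0.39 ] f [0.6 1.2 1.5] z 101.53 xy [632.3  37.5] yaw -125.7 q6 2.069 t 20.1667
```

The torque has sat at 0.34–0.39 over about 0.4 rad while the height stayed put, so the clutch is slipping (about 2 clicks). Release and rise.

```bash

python3 -m jog '[{"linear":[0,0,0],"rotation":[0,0,0],"grip":20},{"linear":[0,0,0],"rotation":[0,0,0],"grip":30},{"linear":[0,0,0],"rotation":[0,0,0],"grip":40},{"linear":[0,0,0],"rotation":[0,0,0],"grip":45},{"linear":[-0.05,0,0],"rotation":[0,0,0],"grip":45},{"linear":[-0.15,0,0],"rotation":[0,0,0],"grip":45},{"linear":[-0.27,0,0],"rotation":[0,0,0],"grip":45},{"linear":[-0.4,0,0],"rotation":[0,0,0],"grip":60},{"linear":[-0.5,0,0],"rotation":[0,0,0],"grip":60},{"linear":[-0.5,0,0],"rotation":[0,0,0],"grip":60}]'; python3 t.py
python3 - <<'E'
from h import *
import cv2
print(sense()["joints"])
cal=calibration("wrist");p,d=capture("wrist")
cv2.imwrite("pics/k2.png",cv2.resize(p[:,:,::-1],None,fx=1.5,fy=1.5,interpolation=cv2.INTER_CUBIC))
v,u=np.mgrid[0:384,0:512];K=cal["intrinsics"];T=cal["world_from_camera"]
pc=np.stack([(u-K[0,2])/K[0,0]*d,-(v-K[1,2])/K[1,1]*d,-d],-1);W=pc@T[:3,:3].T+T[:3,3]
m=(d>0)&(abs(W[...,0]-632)<32)&(abs(W[...,1]-37)<32)&(W[...,2]>118)&(W[...,2]<140);P=W[m];print("bar",cv2.minAreaRect(P[:,:2].astype(np.float32)),np.median(P[:,2]),len(P))
a=np.radians(1.95);R=np.array([[np.cos(a),-np.sin(a)],[np.sin(a),np.cos(a)]])
Q=(W[...,:2]-[632.1,36.9])@R;z=W[...,2]
m=(d>0)&(abs(Q[...,1])<25)&(Q[...,0]>-180)&(Q[...,0]<-15)&(z>41)&(z<47);P=Q[m];print(len(P),P.min(0),P.max(0))
rel([480,30,240],down(np.radians(-90)))
p,d=capture("scene");cv2.imwrite("pics/sc2.png",cv2.resize(p[:,:,::-1],None,fx=1.5,fy=1.5,interpolation=cv2.INTER_CUBIC))
E
```

```text
time_s: 21.0
eef_pos: [633.7, 37.5, 258.8]
ee_rot: [0.326, 0.633, 0.32, -0.625]
force: [-0.3, -0.7, -0.0]
grip_width: 0.703
tq [-0.029 -0.018  0.035] f [-0.3 -0.7 -0. ] z 258.78 xy [633.7  37.5] yaw -125.6 q6 2.068 t 21.0
[-1.24761765e-01  5.42090181e-01  1.08984658e+00 -9.70259451e-04
  1.49663636e+00  2.06821461e+00]
bar ((632.6556396484375, 36.30252456665039), (13.69015884399414, 41.23899841308594), 54.77847671508789) 128.5632906064592 731
1079 [-74.91113814 -18.58825859] [-23.08541962  17.48966591]
lin [ 0.0461 -0.4001  0.3178] rot [-1.2445e+00 -1.2000e-03 -1.6500e-02] rows>= 5
```

View pics/k2.png

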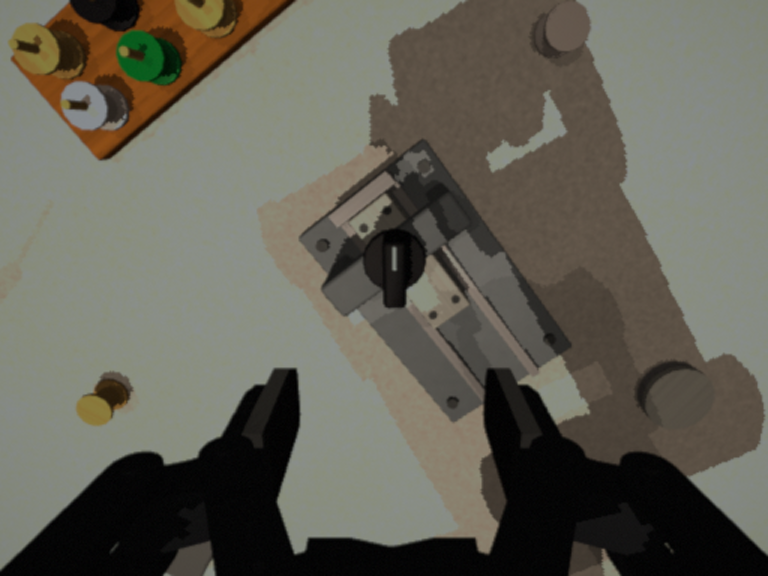

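View pics/sc2.png

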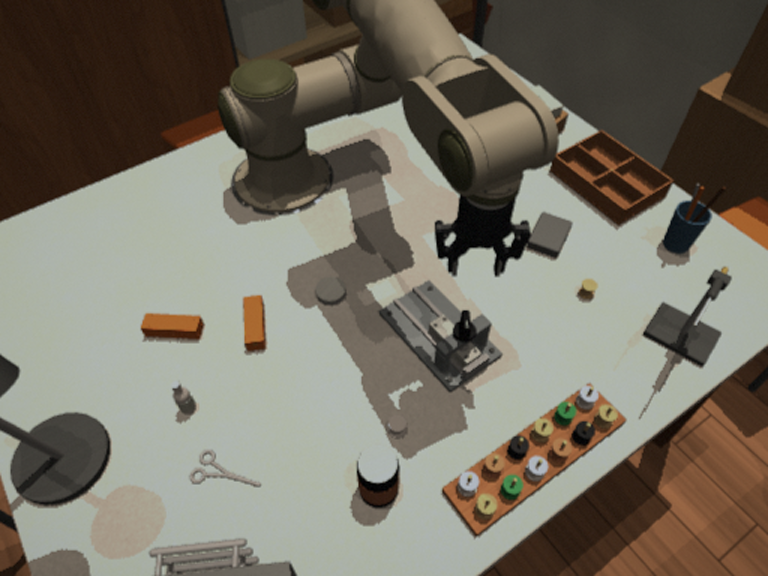

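The wrist view shows the knob bar at (395,270), now at 54.8° (equal to the tool's -125°), and the mould's rear still under the bridge. The scene view shows all bystanders in place. The knob sank 5.56 mm (2.22 rad of screw) while it was turned 2.79 rad, which leaves about 0.57 rad of slip, or 2 clicks. The mould's near end is at -74.9 mm. Handing in.

```bash
python3 -c "
from rig import *
print(finish_job(), sense()['time_s'])"
```

```text
the job is handed in; nothing more can be done
the job is handed in; nothing more can be done
```

The mould is seated against the end stop and the knob is tightened about two clicks past the point where the clutch began to slip. I handed the job in at about 21 s, with the gripper clear of everything.

- **Mould:** I set it upright in the channel and pushed it under the bridge with the fingers shut. It stopped where home was predicted, and the push peaked at a reading of about 13 N. The last depth check put its near end at press x -74.9 mm (home is -75).
- **Knob:** I gripped it at 30 N and followed it down as it turned clockwise. Once the pad met the mould, the torque levelled off at 0.34–0.39 N m and the knob stopped sinking. It turned 2.79 rad in all and the screw sank 5.56 mm (2.22 rad), so it slipped about 0.57 rad. The most it pushed back on the fingers while turning was 3.7 N.
- **Other things on the bench:** in the last overhead picture they look unmoved. I checked this by eye only.
- **Disagreement:** the two fixed cameras differed by about 6 mm on positions at the start, so I used the wrist camera, whose measurements matched the sizes given to within about 1 mm.
- **Not confirmed:** the slip amount is worked out from turn and sinking, since the clicks can't be heard or counted directly.

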